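Weigh the finger biscuits into the narrow-necked jar

ROBOT

A 6-joint arm with a two-finger parallel gripper is mounted at the origin on a cart in front of the work surface, level with it; the furniture and walls round the work are solid. World frame = base frame: x ahead of the robot, y to its left, z up, the work surface at z = 0. Lengths are in m, angles in rad, forces in N, time in s.
With the tool pointing down it reaches from about 0.375 to 0.9 m from the base axis. Payload 3.1 kg.
Tool frame: the origin (TCP) lies midway between the tips of the shut fingers; the grasp point (between the pads) lies 19 mm behind it (pinch_z is the distance from the TCP to the grasp point, in m); y points along the fingers, z is the direction in which the jaws open and shut, and the axes are right-handed (so a half turn about y gives the same grasp; the last joint's range is limited). The gripper opens to 87 mm and grips with 3 to 60 N. Pads are 19 mm wide; open, the fingers measure 117 mm over their backs; the gripper's body (75 mm by 190 mm) begins 51 mm behind the grasp point.
Start: joints at [-0.178, 0.527, 1.433, -0, 1.181, -0.178], TCP at [0.625, 0, 0.223] pointing down, gripper open.
Joint ranges: [-3.08, 3.08], [-0.75, 2.2], [0.22, 2.44], [-1.43, 4.57], [0, 2.65], [-2.85, 2.85]. Speed limits (rad/s): [2.79, 2.79, 3.14, 3.14, 3.14, 3.14].

INTERFACE

Orientations are given as a unit quaternion [x, y, z, w].
In Python, from rig import * gives the robot as it stands.
- The arm moves only by the tool drive_tool, never from a script. Its argument "plan" is a list of rows, each a list of 7 numbers: the shift along the tool's x, y, z in mm, then the turn, a rotation vector about the tool's x, y, z in degrees, then the finger opening in mm, from 0 to 87. A call has 1 to 10 rows; each row is the pose to reach, as a shift and turn from the pose commanded when the call began, along the tool's axes at that moment; what a row does not reach only later rows make up. A row lasts 1/10 s, in which the tool goes at most 50 mm and 8.59 degrees, less where a joint would pass 70% of its speed; a pose out of reach is approached as far as the arm can. A call with a gripper value outside its range is refused whole. The fingers move at their own pace and stop on an object; "newtons" is the grip in N (left out, the last holds). Time passes only in rows, so rows that repeat a pose let the fingers close. It gives the time, the measured TCP pose, the force and the opening at its end, in the units of the state.
- get_obs(): the state, without advancing time (a new reading comes with each control period).
- camera(name): name is "scene" or "side" or "wrist"; returns the picture (400x640x3 uint8, blue, green, red); there is no depth.
- get_calibration(name): a dict with "fx", "fy", "cx", "cy" (pixels), "D" ([k1, k2, p1, p2, k3] as OpenCV has them; the pictures are not rectified), "origin" and "rotation" of the camera in the world; the wrist camera has in their place "tool_from_camera" (4x4, takes a point from camera to tool coordinates, whose origin is the TCP and whose axes are the tool frame's). Camera axes: x right, y down, z forward; pixel columns grow to the right and rows downward; lengths in m; the calibration is good to about 2 mm. A picture is of the moment at which its call begins: read the wrist's pose just before it. get_calibration takes no time and is no camera call.
- hand_in(): hands the job in, once; it reports no verdict.
Trained networks look in the newest picture that a camera, given by its name, has taken for a name from the list of things; names that differ only in an ending like _2 or _b are one class to them, and where a whole thing is asked for, a point or a joint stands for the part that bears it (a point fixed in the world has none). Each returns a list of dicts, best first, with "conf" (0 to 1); they miss things now and then, are a little off and sometimes report something else, mostly with a low value. They report only what shows in the picture. A call takes as long as a camera call. They do not tell look-alikes from the thing itself.
- spot_in(camera, target): "location" ([column, row] in pixels, amid what is visible of it).
- mark_of(camera, target): "location" ([column, row] in pixels: a listed point, or the origin of a listed thing).
The state is a dict: "time": time; "q": joint angles; "joint_velocities": joint speeds; "joint_torque": joint torques, N m; "position": TCP position; "tool_rot": TCP orientation; "ft_force": force on the tool from outside, world axes, zero at the start; "moment": the same for the moment, N m; "grip_width": finger opening in m.
Only numpy, scipy, OpenCV 4.12 (cv2) and the standard library are available. Lean on these libraries where they do the work, as an engineer would, in place of code of your own. Each camera call takes 0.05 s, during which the arm holds its last target. There are 200 camera calls.

TASK

Weigh the finger biscuits into the jar that stands on the scale. First zero the scale with the jar still empty: push the recessed button in its front fully in with the pin tool; then feed every finger biscuit from the wooden rack down through the neck into the jar, and after that push the button fully in with the pin tool again to store the weight. Leave the pin tool lying on the dark mat and the jar standing on the scale, and do not disturb the bell-shaped cutter and the timer.

Things in the scene. Friction and masses are not known exactly. Their poses are not given: they have to be found in the camera images.
- scale: white bench scale, 190 mm deep (x), 180 mm wide (y), with a steel weighing plate on top, 145 x 165 mm, whose upper face is 54 mm above the table. Fixed to the table. Origin: centre of the underside; its front (towards its -x) carries a blank dark display and the recessed button. z is up.
- platform_mid (a point): centre of the upper face of the scale's weighing plate, 54 mm above the table; the jar stands here
- button_mouth (a point): centre of the mouth of the button recess, in the plane of the scale's front face, 28 mm above the table. The recess is a square hole 20 x 20 mm (grey frame) that runs straight in along the scale's +x; the button, a black disc of 16 mm diameter, lies 12 mm behind the mouth. Only the pin tool's pin gets in, not a finger. Axes as the scale's.
- button (a joint): travel of the spring button in m: 0 = out (at rest), 0.006 = fully in; it moves along the scale's +x, from 1.4 N at the start to about 4 N fully in, and springs back. It counts as pushed beyond 0.004, held for 0.2 s.
- jar: loose clear glass jar, 0.7 kg, 112 mm diameter, 160 mm high, standing on the scale. Body of 103 mm inner diameter up to 116 mm, then a shoulder, then a neck 28 mm long of 55 mm outer and 46 mm inner diameter. Origin: centre of its underside; z is up along its axis.
- jar_mouth (a point): centre of the jar's rim, at the top of the neck, 160 mm above the jar's underside (214 mm above the table)
- stand: wooden rack, fixed, 75 mm (x) by 250 mm (y), 56 mm high: a floor board 10 mm thick and, from 45 to 55 mm, an upper board 50 mm wide with five round 25 mm holes in a row along its y axis, 46 mm apart. The finger biscuits stand on the floor board through the holes. Origin: centre of the underside.
- mat: thin dark mat, fixed, 220 mm (x) by 130 mm (y), 3 mm thick. Origin: centre of its underside.
- pin_grip (a point): middle of the handle of the pin tool: a wooden handle 80 mm long (x), 18 mm wide (y), 20 mm high (z), lying flat on the mat, with a straight steel pin of 7 mm diameter that continues the handle's centre line along the tool's +x. About 70 g. +x points to the tip, z is up as it lies.
- pin_tip (a point): rounded tip of the pin, on the centre line, 95 mm from the middle of the handle
- finger0_mid (a point): finger biscuit, a firm baked stick 105 mm long, 20 mm in diameter, with rounded ends, 25 g, standing nearly upright in a hole of the rack (leaning up to 6 degrees) with about 60 mm above the rack. This point is its centre; z runs along the stick. Three to five are present.
- finger1_mid (a point): finger biscuit, a firm baked stick 105 mm long, 20 mm in diameter, with rounded ends, 25 g, standing nearly upright in a hole of the rack (leaning up to 6 degrees) with about 60 mm above the rack. This point is its centre; z runs along the stick. Three to five are present.
- finger2_mid (a point): finger biscuit, a firm baked stick 105 mm long, 20 mm in diameter, with rounded ends, 25 g, standing nearly upright in a hole of the rack (leaning up to 6 degrees) with about 60 mm above the rack. This point is its centre; z runs along the stick. Three to five are present.
- finger3_mid (a point): finger biscuit, a firm baked stick 105 mm long, 20 mm in diameter, with rounded ends, 25 g, standing nearly upright in a hole of the rack (leaning up to 6 degrees) with about 60 mm above the rack. This point is its centre; z runs along the stick. Three to five are present.
- finger4_mid (a point): finger biscuit, a firm baked stick 105 mm long, 20 mm in diameter, with rounded ends, 25 g, standing nearly upright in a hole of the rack (leaning up to 6 degrees) with about 60 mm above the rack. This point is its centre; z runs along the stick. Three to five are present.
- cutter_bell: metal bell-shaped biscuit cutter, a bystander, 84 x 70 mm, 25 mm high, lying on the table. Origin: centre of underside.
- timer: red and white kitchen timer, bystander, 62 mm in diameter, 58 mm high. Origin: centre of underside.
Mind the look-alikes: they are no part of the job. Of the things that look like the jar, the larger one is meant.

How it is judged:
On the way, in this order (a step that is already met when the one before it is completed fails the run):
1. the button is pushed fully in with the pin tool while the jar is empty (value of joint button above 0.004 m and contact force between pin_tool and button above 0.5 N and not (horizontal distance between finger0_mid and jar below 0.056 m and z of finger0_mid in the frame of jar between 0 and 0.118 m) and not (horizontal distance between finger1_mid and jar below 0.056 m and z of finger1_mid in the frame of jar between 0 and 0.118 m) and not (horizontal distance between finger2_mid and jar below 0.056 m and z of finger2_mid in the frame of jar between 0 and 0.118 m) and not (horizontal distance between finger3_mid and jar below 0.056 m and z of finger3_mid in the frame of jar between 0 and 0.118 m) and not (horizontal distance between finger4_mid and jar below 0.056 m and z of finger4_mid in the frame of jar between 0 and 0.118 m)), for 0.2 s.
2. every finger biscuit present is inside the jar (horizontal distance between each of finger0_mid, finger1_mid, finger2_mid, finger3_mid, finger4_mid and jar below 0.056 m and z of finger0_mid in the frame of jar between 0 and 0.118 m and z of finger1_mid in the frame of jar between 0 and 0.118 m and z of finger2_mid in the frame of jar between 0 and 0.118 m and z of finger3_mid in the frame of jar between 0 and 0.118 m and z of finger4_mid in the frame of jar between 0 and 0.118 m), for 0.2 s.
3. the button is pushed fully in with the pin tool again (value of joint button above 0.004 m and contact force between pin_tool and button above 0.5 N), for 0.2 s.
At the end, for the whole second after the job is handed in: every biscuit present lies in the jar (centre below 118 mm in it); the jar stands upright (0.1 rad) on the plate, within 40 mm of its centre; the pin tool lies still on the mat (mid-handle within 100 mm (x), 55 mm (y) of its centre); the button is out (all of step 2 and angle between jar's own z axis and vertical below 0.1 rad and horizontal distance between jar and platform_mid below 0.04 m and z of jar in the frame of platform_mid between -0.006 and 0.01 m and x of pin_grip in the frame of mat between -0.1 and 0.1 m and y of pin_grip in the frame of mat between -0.055 and 0.055 m and height (world z) of pin_grip below 0.02 m and linear speed of pin_tool below 0.03 m/s and value of joint button below 0.002 m); the robot touches nothing.
It fails at once if the bell-shaped cutter is moved by more than 3 cm or tipped (distance of cutter_bell from where it was at the start of the episode above 0.03 m or angle between cutter_bell's own z axis and vertical above 0.4 rad).
It fails at once if the timer is moved by more than 3 cm or tipped (distance of timer from where it was at the start of the episode above 0.03 m or angle between timer's own z axis and vertical above 0.4 rad).
It fails at once if the jar is tipped (angle between jar's own z axis and vertical above 0.4 rad).
Of finger0, finger1, finger2, finger3, finger4 only 3 to 5 are there at a start; the rules pass over those that are not, and their reading is None.
At some moment in a run one of pin_tool may be knocked a few centimetres aside while the robot is not near it.
It also fails if it takes over 210 s, if anything falls off the work surface, if the arm or the gripper's body presses on something with over 40 N, if the wrist force passes 120 N, or if a joint passes its speed limit or range.

## Working session

There is one attempt and no reset: what is moved stays moved. The work goes in short steps, Python scripts to look and compute and a tool call to move; the robot and the scene stay as the last step left them, time stands still between calls to the robot, and variables do not carry over. Pictures are saved under pics/ and viewed, about 12 in all and at most 16, crops included, and the job is handed in when it is done.

Besides the shell and the picture viewer there is one more tool, called by a JSON object that holds its "name" and its "arguments", one argument or row to a line. drive_tool: Moves the arm, as the interface text tells. Its arguments: {"type":"object","properties":{"plan":{"type":"array","items":{"type":"array","items":{"type":"number"}}},"newtons":{"type":"number"}},"required":["plan"]}

```bash
ls; mkdir -p pics; python3 - <<'E'
from rig import *
import cv2,numpy as np
o=get_obs();print(o['time'],o['position'],o['tool_rot'],o['grip_width'])
for c in ['scene','side']:
    im=camera(c);cv2.imwrite(f'pics/{c}0.png',im)
    k=get_calibration(c);print(c,k)
    for t in ['scale','platform_mid','button_mouth','jar','jar_mouth','stand','mat','pin_grip','pin_tip','finger0_mid','cutter_bell','timer']:
        print(t,[(round(d['conf'],2),np.round(d['location']).tolist()) for d in mark_of(c,t)][:6])
print(get_calibration('wrist'))
E
```

```text
pics
0.0 [6.24283676e-01 1.65707308e-04 2.21568786e-01] [-0.50044813  0.50060372 -0.49936682  0.49958018] 0.08681855342192311
scene {'fx': 385.41696335468623, 'fy': 385.41696335468623, 'cx': 327.6046532399034, 'cy': 196.73838826996933, 'D': array([0.02892626, 0.        , 0.        , 0.        , 0.        ]), 'origin': array([-0.40699868,  0.52646021,  0.6150685 ]), 'rotation': array([-0.42550142,  0.71210197, -0.4730068 ,  0.2968567 ])}
scale [(0.66, [335.0, 233.0])]
platform_mid []
button_mouth []
jar [(0.84, [333.0, 215.0]), (0.59, [319.0, 209.0])]
jar_mouth [(0.8, [329.0, 170.0]), (0.44, [318.0, 184.0])]
stand [(0.89, [267.0, 274.0])]
mat []
pin_grip []
pin_tip []
finger0_mid []
cutter_bell [(0.72, [329.0, 288.0])]
timer [(0.7, [281.0, 250.0])]
side {'fx': 377.1154153402424, 'fy': 377.1154153402424, 'cx': 318.02648301966576, 'cy': 189.9034087798731, 'D': array([-0.01565321,  0.        ,  0.        ,  0.        ,  0.        ]), 'origin': array([ 0.32064358, -0.9641063 ,  0.94005666]), 'rotation': array([ 0.88600486, -0.13411935,  0.05702648, -0.44017652])}
scale [(0.94, [334.0, 236
[... 388 characters left out ...]
p [(0.75, [330.0, 303.0]), (0.49, [272.0, 165.0]), (0.37, [276.0, 192.0])]
finger0_mid []
cutter_bell [(0.75, [249.0, 220.0])]
timer [(0.64, [346.0, 274.0])]
{'fx': 276.0320103230767, 'fy': 276.0320103230767, 'cx': 313.1635638780866, 'cy': 202.54854630413664, 'D': array([-0.03834501,  0.        ,  0.        ,  0.        ,  0.        ]), 'tool_from_camera': array([[ 1.20577744e-04,  9.55581826e-01,  2.94725905e-01,
        -8.29257037e-02],
       [-5.16324881e-04, -2.94725808e-01,  9.55581724e-01,
        -1.60937657e-01],
       [ 9.99999859e-01, -2.67396206e-04,  4.57853300e-04,
         3.53278382e-04],
       [ 0.00000000e+00,  0.00000000e+00,  0.00000000e+00,
         1.00000000e+00]])}
```

View pics/scene0.png

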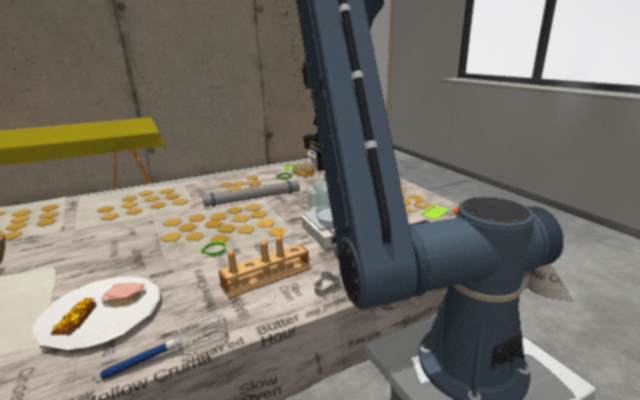

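View pics/side0.png

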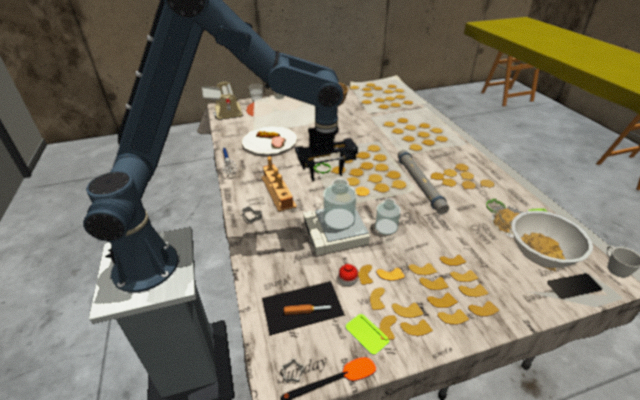

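Side view: scale at about (338,232), jar at (340,205), smaller decoy jar at (388,217), pin tool on the mat at (305,309), timer at (347,273), cutter at (250,214) and rack at (278,187). At least three biscuits show in the scene view.

```bash
cat > h.py <<'E'
from rig import *
import cv2,numpy as np
from scipy.spatial.transform import Rotation as R
def cam(name,o=None):
    k=get_calibration(name);K=np.array([[k['fx'],0,k['cx']],[0,k['fy'],k['cy']],[0,0,1]])
    if name=='wrist':
        o=o or get_obs();T=np.eye(4);T[:3,:3]=R.from_quat(o['tool_rot']).as_matrix();T[:3,3]=o['position']
        T=T@k['tool_from_camera'];return K,k['D'],T[:3,:3],T[:3,3]
    return K,k['D'],R.from_quat(k['rotation']).as_matrix(),k['origin']
def ray(c,px):
    K,D,Rm,t=c;u=cv2.undistortPoints(np.array([[px]],float),K,D)[0,0]
    return t,Rm@np.array([u[0],u[1],1])
def plane(c,px,z):
    t,d=ray(c,px);return t+d*(z-t[2])/d[2]
def proj(c,p):
    K,D,Rm,t=c;return cv2.projectPoints(np.atleast_2d(np.asarray(p,float)-t),cv2.Rodrigues(Rm.T)[0],np.zeros(3),K,D)[0][:,0]
def tri(obs):  # list of (cam,px)
    A=np.zeros((3,3));b=np.zeros(3)
    for c,px in obs:
        t,d=ray(c,px);d=d/np.linalg.norm(d);P=np.eye(3)-np.outer(d,d);A+=P;b+=P@t
    return np.linalg.solve(A,b)
def down(yaw): # tool y down; tool z (jaw) at world angle yaw
    z=np.array([np.cos(yaw),np.sin(yaw),0]);y=np.array([0,0,-1.]);return np.column_stack([np.cross(y,z),y,z])
def delta(p,Rt=None):
    o=get_obs();R0=R.from_quat(o['tool_rot']).as_matrix()
    s=R0.T@(np.array(p)-o['position'])*1000
    r=np.zeros(3) if Rt is None else R.from_matrix(R0.T@Rt).as_rotvec(degrees=True)
    return np.round(s,1),np.round(r,2)
E
python3 - <<'E'
from h import *
c=cam('side')
for n,px,z in [('plate',(344,221),.054),('scale',(334,236),0),('button',(311,240),.028),('jar',(340,218),.054),('jarm',(340,181),.214),('stand',(280,191),0),('mat',(303,308),0),('grip',(300,311),.013),('tip',(330,303),.013),('cutter',(249,220),0),('timer',(346,274),0),('decoy',(388,225),0)]: print(n,plane(c,px,z).round(3))
c=cam('scene');print(plane(c,(267,274),0),plane(c,(329,288),0),plane(c,(281,250),0))
print(R.from_quat(get_obs()['tool_rot']).as_matrix().round(2))
E
```

```text
plate [ 0.676 -0.046  0.054]
scale [ 0.637 -0.053  0.   ]
button [ 0.547 -0.075  0.028]
jar [ 0.668 -0.027  0.054]
jarm [ 0.665 -0.024  0.214]
stand [0.51  0.263 0.   ]
mat [ 0.455 -0.309  0.   ]
grip [ 0.442 -0.326  0.013]
tip [ 0.533 -0.325  0.013]
cutter [0.361 0.124 0.   ]
timer [ 0.618 -0.228  0.   ]
decoy [ 0.843 -0.059 -0.   ]
[0.51014868 0.2580027  0.        ] [0.36453245 0.1346683  0.        ] [0.61811372 0.17386887 0.        ]
[[ 0.  0.  1.]
 [-1. -0.  0.]
 [ 0. -1.  0.]]
```

{"name": "drive_tool", "arguments": {
  "plan": [
    [50,0,-25,0,0,0,87],
    [100,0,-50,0,0,0,87],
    [150,0,-75,0,0,0,87],
    [200,0,-100,0,0,0,87],
    [250,0,-125,0,0,0,87],
    [250,0,-125,0,0,0,87],
    [250,0,-125,0,0,0,87]
  ]
}}

```text
time: 2.0
position: [0.4986, -0.2539, 0.2227]
tool_rot: [0.499, -0.501, 0.502, -0.498]
ft_force: [0.8, 0.7, 0.7]
grip_width: 0.0874
```

```bash
cat > look.py <<'E'
import sys
from h import *
# look.py picname target:z ...
o=get_obs();im=camera('wrist');cv2.imwrite(f'pics/{sys.argv[1]}.png',im);c=cam('wrist',o);print(o['time'],o['position'].round(4))
for a in sys.argv[2:]:
    t,z=a.split(':')
    print(t,[(round(d['conf'],2),np.round(d['location'],1).tolist(),plane(c,d['location'],float(z)).round(4).tolist()) for d in mark_of('wrist',t)][:6])
E
python3 look.py w1 pin_grip:.013 pin_tip:.013 mat:0 button_mouth:.028 scale:0 timer:0 jar_mouth:.214 platform_mid:.054
```

```text
2.0 [ 0.4986 -0.2539  0.2227]
pin_grip [(0.7, [271.6, 225.1], [0.4388, -0.3194, 0.013])]
pin_tip [(0.59, [334.0, 238.2], [0.5293, -0.3405, 0.013])]
mat [(0.97, [283.1, 209.9], [0.4548, -0.3007, 0.0])]
button_mouth [(0.83, [357.0, 37.7], [0.5506, -0.0824, 0.028])]
scale [(0.93, [431.7, 3.1], [0.6447, -0.0363, 0.0])]
timer [(0.63, [395.9, 171.5], [0.616, -0.2445, 0.0])]
jar_mouth [(0.6, [433.8, 6.1], [0.5649, -0.1127, 0.214])]
platform_mid []
```

View pics/w1.png

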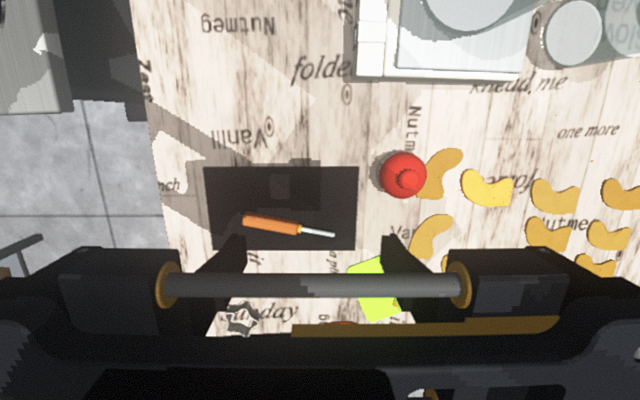

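Wrist view: handle from (243,219) to (298,229), pin tip at (334,236), yaw about -13°; the button mouth lies near (357,38). I'll move above the tool, jaws across the handle.

```bash
python3 - <<'E'
from h import *
print(get_obs()['q'].round(3)); print(delta([.439,-.319,.10],down(np.radians(77))))
E
```

```text
[-0.662  0.439  1.6    0.     1.103 -0.663]
(array([ 70. , 122.5, -61.5]), array([-0.00e+00, -7.69e+01, -1.00e-02]))
```

{"name": "drive_tool", "arguments": {
  "plan": [
    [8,14,-7,0,-8.5,0,87],
    [16,28,-14,0,-17,0,80],
    [24,42,-21,0,-25.5,0,70],
    [32,56,-28,0,-34,0,60],
    [40,70,-35,0,-42.5,0,60],
    [48,84,-42,0,-51,0,60],
    [56,98,-49,0,-59.5,0,60],
    [64,110,-56,0,-68,0,60],
    [70,122,-61,0,-76.5,0,60],
    [70,122,-61,0,-77,0,60]
  ]
}}

```text
time: 3.45
position: [0.4382, -0.3195, 0.0992]
tool_rot: [-0.702, 0.081, -0.079, 0.703]
ft_force: [-1.6, 0.7, -0.2]
grip_width: 0.0603
```

```bash
python3 look.py w2 pin_grip:.013 pin_tip:.013 button_mouth:.028 scale:0; python3 -c "
from h import *
print(get_obs()['q'].round(2))"
```

```text
3.45 [ 0.4382 -0.3195  0.0992]
pin_grip [(0.69, [314.8, 205.4], [0.4366, -0.3157, 0.013])]
pin_tip []
button_mouth [(0.91, [570.2, 267.6], [0.5527, -0.082, 0.028])]
scale []
[-0.83  0.6   1.74  0.    0.8  -2.18]
```

View pics/w2.png

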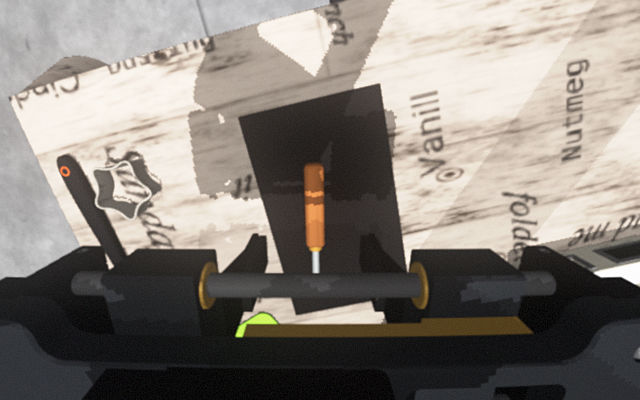

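Handle vertical in view at (314,163)–(315,248), centred between the jaws. Descend and grip.

{"name": "drive_tool", "arguments": {
  "plan": [
    [-1,40,0,0,0,0,60],
    [-2,75,0,0,0,0,60],
    [-2,91,0,0,0,0,60],
    [-2,91,0,0,0,0,10],
    [-2,91,0,0,0,0,10],
    [-2,91,0,0,0,0,10],
    [-2,91,0,0,0,0,10],
    [-2,91,0,0,0,0,10],
    [-2,91,0,0,0,0,10],
    [-2,91,0,0,0,0,10]
  ],
  "newtons": 30
}}

```text
time: 4.7
position: [0.4373, -0.3196, 0.0101]
tool_rot: [0.703, -0.08, 0.08, -0.702]
ft_force: [-0.2, 0.7, 4.5]
grip_width: 0.0177
```

{"name": "drive_tool", "arguments": {
  "plan": [
    [0,-45,0,0,0,0,10],
    [0,-90,0,0,0,0,10],
    [0,-90,0,0,0,0,10]
  ]
}}

```text
time: 5.0
position: [0.4398, -0.3224, 0.1043]
tool_rot: [0.705, -0.077, 0.083, -0.7]
ft_force: [0.4, -0.2, -1.2]
grip_width: 0.0175
```

```bash
python3 - <<'E'
from h import *
print(delta([.405,-.083,.10],down(np.radians(90))))
E
python3 look.py w3 pin_grip:.1 pin_tip:.1
```

```text
(array([-87.7,   2.1, 225.5]), array([  0.42, -12.98,   0.47]))
5.0 [ 0.4398 -0.3224  0.1043]
pin_grip [(0.66, [309.9, 249.0], [0.4414, -0.3235, 0.1])]
pin_tip []
```

{"name": "drive_tool", "arguments": {
  "plan": [
    [-18,0,45,0,-3,0,10],
    [-36,0,90,0,-6,0,10],
    [-54,0,135,0,-9,0,10],
    [-72,1,180,0,-13,0,10],
    [-88,1,225,0,-13,0,10],
    [-88,1,225,0,-13,0,10],
    [-88,1,225,0,-13,0,10],
    [-88,1,225,0,-13,0,10]
  ]
}}

```text
time: 5.95
position: [0.4025, -0.0813, 0.098]
tool_rot: [0.707, -0.0, 0.0, -0.707]
ft_force: [0.5, -0.1, -0.9]
grip_width: 0.018
```

```bash
python3 look.py w4 pin_grip:.107 pin_tip:.107 button_mouth:.028 scale:0 platform_mid:.054 jar_mouth:.214; python3 - <<'E'
from h import *
print(get_obs()['q'].round(2))
camera('side');c=cam('side')
for t,z in [('button_mouth',.028),('pin_tip',.107),('scale',0),('jar_mouth',.214),('jar',.054)]:
    print(t,[(round(d['conf'],2),np.round(d['location']).tolist(),plane(c,d['location'],z).round(4)) for d in mark_of('side',t)])
E
```

```text
5.95 [ 0.4025 -0.0813  0.098 ]
pin_grip [(0.75, [313.8, 253.0], [0.4006, -0.0794, 0.107])]
pin_tip []
button_mouth []
scale []
platform_mid [(0.6, [312.7, 249.5], [0.4252, -0.0801, 0.054])]
jar_mouth []
[-0.47  0.49  2.07 -0.    0.58 -2.04]
button_mouth [(0.64, [310.0, 239.0], array([ 0.5433, -0.0709,  0.028 ]))]
pin_tip [(0.4, [296.0, 225.0], array([ 0.4989, -0.0705,  0.107 ]))]
scale [(0.76, [335.0, 235.0], array([ 0.642 , -0.0481,  0.    ])), (0.33, [268.0, 234.0], array([0.4154, 0.0292, 0.    ]))]
jar_mouth [(0.72, [390.0, 200.0], array([ 0.7779, -0.1637,  0.214 ]))]
jar [(0.68, [388.0, 226.0], array([ 0.8125, -0.115 ,  0.054 ])), (0.57, [340.0, 217.0], array([ 0.6705, -0.023 ,  0.054 ]))]
```

View pics/w4.png

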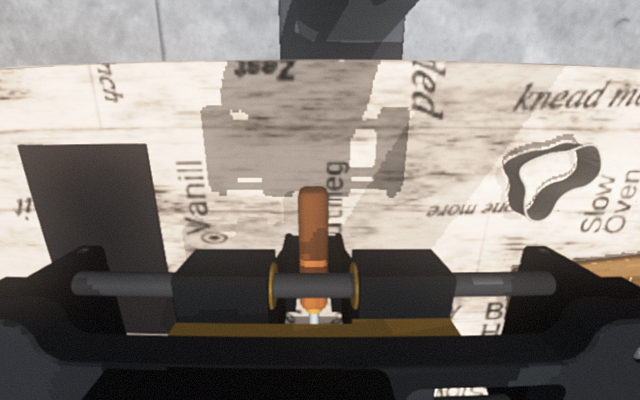

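Camera sees the gripped handle at (313,190–320), tool well aligned; the scale is out of view. I'll zoom into earlier pictures for the scale's yaw.

```bash
python3 - <<'E'
import cv2,numpy as np
a=cv2.imread('pics/w1.png')[0:100,330:560]
from h import *
s=camera('side');cv2.imwrite('pics/side1.png',s)
b=s[190:260,270:385]
a=cv2.resize(a,None,fx=3.4,fy=3.4,interpolation=cv2.INTER_CUBIC);b=cv2.resize(b,None,fx=3.4,fy=3.4,interpolation=cv2.INTER_CUBIC)
o=np.zeros((a.shape[0]+b.shape[0],a.shape[1],3),np.uint8);o[:a.shape[0]]=a;o[a.shape[0]:,:b.shape[1]]=b
cv2.imwrite('pics/crop1.png',o)
E
```

```text
(no output)
```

View pics/crop1.png

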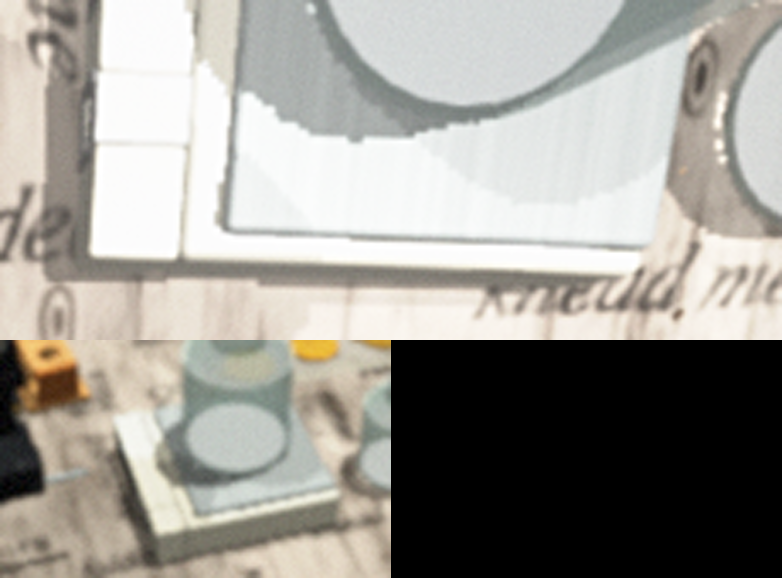

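```bash
python3 - <<'E'
from h import *
o=dict(position=np.array([0.4986,-0.2539,0.2227]),tool_rot=np.array([0.499,-0.501,0.502,-0.498]))
c=cam('wrist',o)
f=lambda x,y,z:plane(c,(330+(x+.5)/3.4-.5,(y+.5)/3.4-.5),z)
A,B,C=f(228,231,.054),f(645,246,.054),f(236,90,.054)
print(A,B,C,np.linalg.norm(B-A),np.degrees(np.arctan2(*(B-A)[1::-1])),np.degrees(np.arctan2(-(C-A)[0],(C-A)[1])))
D=f(90,258,.05);E=f(102,2,.05);print('front edge',D,E,np.degrees(np.arctan2(-(E-D)[0],(E-D)[1])))
print('btn mark',f(88,120,.028),f(88,120,.038),f(88,98,.028),f(88,142,.028))
s=cam('side');g=lambda x,y,z:plane(s,(270+(x+.5)/3.4-.5,190+(y-340+.5)/3.4-.5),z)
print('tip side',g(85,470,.107)); 
p=g(200,515,.054);q=g(337,492,.054);print(p,q,np.degrees(np.arctan2(*(q-p)[1::-1])))
p=g(115,412,.05);q=g(158,535,.05);print(p,q,np.degrees(np.arctan2((q-p)[0],-(q-p)[1])))
E
```

```text
[ 0.59283375 -0.12071847  0.054     ] [ 0.73244947 -0.1233884   0.054     ] [ 0.59248254 -0.07987341  0.054     ] 0.13964124576134393 -1.0955560093852328 0.4926586037777964
front edge [ 0.549024   -0.12839334  0.05      ] [ 0.55032582 -0.05445761  0.05      ] -1.0087312528802752
btn mark [ 0.55010032 -0.0819666   0.028     ] [ 0.54869967 -0.08450601  0.038     ] [ 0.54988781 -0.07526521  0.028     ] [ 0.55031724 -0.08873009  0.028     ]
tip side [ 0.4919466  -0.08309144  0.107     ]
[ 0.59369844 -0.12280017  0.054     ] [ 0.73196682 -0.13370434  0.054     ] -4.50914742533225
[0.55604122 0.05529447 0.05      ] [ 0.54842122 -0.13226999  0.05      ] -2.326420714459527
```

{"name": "drive_tool", "arguments": {
  "plan": [
    [5,37,0,0,0,0,10],
    [10,74,0,0,0,0,10],
    [40,74,0,0,0,0,10],
    [40,74,0,0,0,0,10],
    [40,74,0,0,0,0,10]
  ]
}}

```text
time: 7.15
position: [0.4423, -0.0804, 0.0243]
tool_rot: [-0.707, -0.0, 0.0, 0.707]
ft_force: [-1.2, 0.5, -1.3]
grip_width: 0.0179
```

```bash
python3 - <<'E'
from h import *
print([get_obs()['position'].round(4) for _ in range(2)])
s=camera('side');b=s[190:270,260:370];cv2.imwrite('pics/crop2.png',cv2.resize(b,None,fx=7,fy=7,interpolation=cv2.INTER_CUBIC))
c=cam('side')
for t,z in [('button_mouth',.028),('pin_tip',.028),('pin_grip',.028)]:
    print(t,[(round(d['conf'],2),np.round(d['location'],1).tolist(),plane(c,d['location'],z).round(4)) for d in mark_of('side',t)])
p=get_obs()['position']
print(proj(c,[[p[0]+.095,p[1],.028],[.55,-.082,.028]]))
E
```

```text
[array([ 0.4423, -0.0804,  0.0243]), array([ 0.4423, -0.0804,  0.0243])]
button_mouth [(0.58, [309.9, 239.5], array([ 0.5439, -0.0715,  0.028 ])), (0.27, [333.4, 235.8], array([ 0.6258, -0.0789,  0.028 ]))]
pin_tip [(0.41, [307.4, 239.3], array([ 0.536, -0.068,  0.028]))]
pin_grip [(0.56, [281.8, 249.6], array([ 0.4423, -0.0886,  0.028 ]))]
[[308.34915418 241.73436426]
 [312.48148734 241.1975593 ]]
```

View pics/crop2.png

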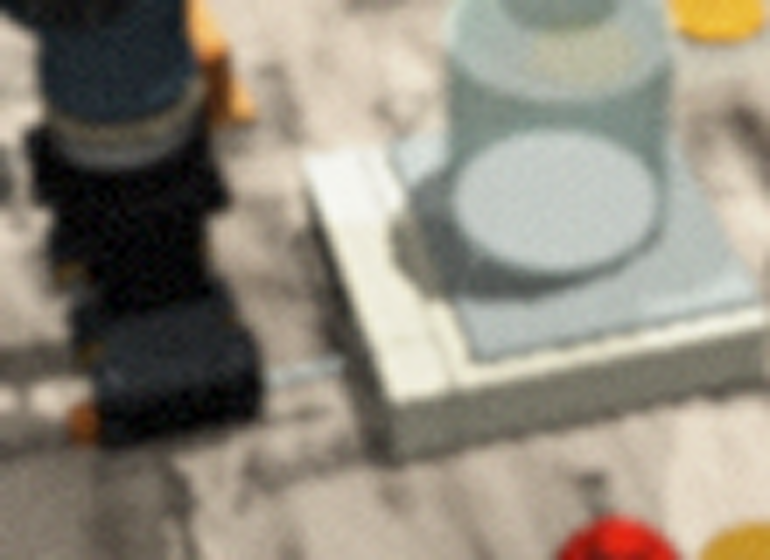

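Pin tip at crop (345,363), i.e. pixel (309.3,241.9), within 1 px of my prediction, level with the front face. Advance gently.

{"name": "drive_tool", "arguments": {
  "plan": [
    [6,0,-1,0,0,0,10],
    [12,0,-1,0,0,0,10],
    [18,0,-1,0,0,0,10],
    [18,0,-1,0,0,0,10],
    [18,0,-1,0,0,0,10]
  ]
}}

```text
time: 7.85
position: [0.4601, -0.0814, 0.0246]
tool_rot: [0.707, 0.0, -0.0, -0.707]
ft_force: [-0.5, -0.2, -1.9]
grip_width: 0.0176
```

{"name": "drive_tool", "arguments": {
  "plan": [
    [3,0,0,0,0,0,10],
    [6,0,0,0,0,0,10],
    [6,0,0,0,0,0,10]
  ]
}}

```text
time: 8.15
position: [0.4665, -0.0817, 0.0245]
tool_rot: [0.707, 0.0, 0.0, -0.707]
ft_force: [-0.1, 0.5, -1.0]
grip_width: 0.0176
```

{"name": "drive_tool", "arguments": {
  "plan": [
    [2,0,0,0,0,0,10],
    [4,0,0,0,0,0,10],
    [4,0,0,0,0,0,10]
  ]
}}

```text
time: 8.45
position: [0.4692, -0.0812, 0.0244]
tool_rot: [-0.707, 0.001, 0.001, 0.707]
ft_force: [-2.5, -0.3, -0.6]
grip_width: 0.0175
```

{"name": "drive_tool", "arguments": {
  "plan": [
    [2,0,0,0,0,0,10],
    [3,0,0,0,0,0,10],
    [3,0,0,0,0,0,10],
    [3,0,0,0,0,0,10]
  ]
}}

```text
time: 8.85
position: [0.4722, -0.0813, 0.0244]
tool_rot: [-0.707, 0.0, 0.001, 0.707]
ft_force: [-3.2, -1.1, -0.5]
grip_width: 0.0176
```

{"name": "drive_tool", "arguments": {
  "plan": [
    [1,0,0,0,0,0,10],
    [3,0,0,0,0,0,10],
    [3,0,0,0,0,0,10],
    [3,0,0,0,0,0,10]
  ]
}}

```text
time: 9.25
position: [0.4738, -0.0809, 0.0243]
tool_rot: [-0.707, 0.002, 0.002, 0.708]
ft_force: [-7.2, -1.8, -0.2]
grip_width: 0.018
```

```bash
python3 -c "
from h import *
for i in range(4):
    camera('scene');o=get_obs();print(o['position'].round(4),o['ft_force'].round(1))"
```

```text
[ 0.4738 -0.0809  0.0243] [-7.1 -1.6  1. ]
[ 0.4738 -0.0809  0.0243] [-6.9 -0.8  1.3]
[ 0.4738 -0.0809  0.0243] [-6.7 -0.9 -0. ]
[ 0.4738 -0.0809  0.0243] [-6.5 -2.2  0.3]
```

Button bottomed (about 7 N, held 0.4 s). Retreat and put the tool back on the mat.

{"name": "drive_tool", "arguments": {
  "plan": [
    [-30,0,0,0,0,0,10],
    [-60,0,0,0,0,0,10],
    [-60,-40,0,0,0,0,10],
    [-60,-60,-30,0,0,0,10],
    [-50,-60,-75,0,0,0,10],
    [-40,-60,-120,0,0,0,10],
    [-30,-60,-165,0,0,0,10],
    [-20,-60,-210,0,0,0,10],
    [-20,-60,-220,0,0,0,10],
    [-20,-60,-220,0,0,0,10]
  ]
}}

```text
time: 10.45
position: [0.4575, -0.3046, 0.0849]
tool_rot: [0.708, 0.0, 0.002, -0.706]
ft_force: [-0.2, -0.2, -1.4]
grip_width: 0.0178
```

```bash
python3 - <<'E'
from h import *
print(delta([.455,-.300,.011],down(np.radians(90))))
E
python3 look.py w5 mat:0 pin_grip:.085
```

```text
(array([-2.7, 73.9,  4.8]), array([ 0.19, -0.15,  0.21]))
10.45 [ 0.4575 -0.3046  0.0849]
mat [(0.68, [318.4, 204.0], [0.4542, -0.2984, 0.0])]
pin_grip [(0.9, [310.8, 248.1], [0.4568, -0.3047, 0.085])]
```

{"name": "drive_tool", "arguments": {
  "plan": [
    [-3,40,5,0,0,0,10],
    [-3,68,5,0,0,0,10],
    [-3,73,5,0,0,0,10],
    [-3,73,5,0,0,0,10],
    [-3,73,5,0,0,0,60],
    [-3,73,5,0,0,0,60],
    [-3,73,5,0,0,0,60],
    [-3,40,5,0,0,0,60],
    [-3,-10,5,0,0,0,60],
    [-3,-60,5,0,0,0,60]
  ]
}}

```text
time: 11.6
position: [0.4524, -0.296, 0.1457]
tool_rot: [-0.707, 0.001, 0.0, 0.708]
ft_force: [1.5, -0.3, 0.1]
grip_width: 0.056
```

```bash
python3 look.py w6 mat:0 pin_grip:.013; python3 - <<'E'
from h import *
print(get_obs()['q'].round(2),delta([.50,.20,.22],down(0)))
E
```

```text
11.6 [ 0.4524 -0.296   0.1457]
mat [(0.77, [306.8, 193.3], [0.4549, -0.3015, 0.0]), (0.43, [351.9, 310.2], [0.6164, -0.2425, -0.0])]
pin_grip [(0.63, [314.7, 193.7], [0.4518, -0.2925, 0.013])]
[-0.79  0.52  1.72  0.    0.9  -2.36] (array([ 45.6, -74.5, 497.9]), array([-0.  , 90.01,  0.61]))
```

{"name": "drive_tool", "arguments": {
  "plan": [
    [5,-40,20,0,8.5,0,70],
    [10,-75,70,0,17,0,87],
    [15,-75,120,0,25.5,0,87],
    [20,-75,170,0,34,0,87],
    [25,-75,220,0,42.5,0,87],
    [30,-75,270,0,51,0,87],
    [35,-75,320,0,59.5,0,87],
    [40,-75,370,0,68,0,87],
    [45,-75,420,0,76.5,0,87],
    [45,-75,460,0,85,0,87]
  ]
}}

```text
time: 12.75
position: [0.4951, 0.1182, 0.2183]
tool_rot: [0.55, -0.446, 0.445, -0.549]
ft_force: [0.6, 0.1, 0.1]
grip_width: 0.0873
```

{"name": "drive_tool", "arguments": {
  "plan": [
    [-20,0,0,0,5,0,87],
    [-30,0,0,0,5,0,87],
    [-30,0,0,0,5,0,87]
  ]
}}

```text
time: 13.05
position: [0.4884, 0.1465, 0.2186]
tool_rot: [0.532, -0.467, 0.466, -0.531]
ft_force: [0.8, 0.1, -0.6]
grip_width: 0.0867
```

```bash
python3 look.py w7 stand:0 finger0_mid:.062 cutter_bell:0 jar_mouth:.214; python3 -c "
from h import *
print(get_obs()['q'].round(2))"
```

```text
13.05 [0.4884 0.1465 0.2186]
stand [(0.71, [333.7, 90.6], [0.4997, 0.2655, 0.0])]
finger0_mid []
cutter_bell [(0.77, [227.8, 172.6], [0.369, 0.1406, 0.0]), (0.66, [396.9, 299.1], [0.6494, -0.0327, -0.0])]
jar_mouth []
[ 0.07  0.38  1.72 -0.    1.04 -0.06]
```

View pics/w7.png

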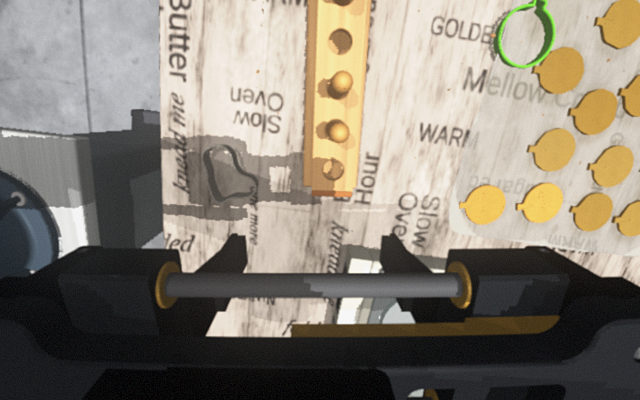

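Rack view: biscuits at (338,130), (341,84) and top edge (342,3); holes at (334,168) and (340,41) look empty. Shift along the rack to see all.

```bash
python3 - <<'E'
from h import *
print(delta([.50,.26,.24],down(0)))
E
```

```text
(array([-113.3,  -20.6,   24.5]), array([0.01, 7.14, 0.02]))
```

{"name": "drive_tool", "arguments": {
  "plan": [
    [-40,-10,10,0,4,0,87],
    [-80,-20,20,0,7,0,87],
    [-113,-20,24,0,7,0,87],
    [-113,-20,24,0,7,0,87],
    [-113,-20,24,0,7,0,87]
  ]
}}

```text
time: 13.8
position: [0.4991, 0.2603, 0.2393]
tool_rot: [0.502, -0.499, 0.499, -0.501]
ft_force: [0.1, -1.1, 1.1]
grip_width: 0.087
```

```bash
python3 look.py w8 stand:0 finger0_mid:.062; python3 - <<'E'
from h import *
o=get_obs();c=cam('wrist',o)
print([(round(d['conf'],2),np.round(d['location'],1).tolist()) for d in spot_in('wrist','finger0_mid')])
im=cv2.imread('pics/w8.png')[0:280,220:440];cv2.imwrite('pics/crop3.png',cv2.resize(im,None,fx=2.14,fy=2.14,interpolation=cv2.INTER_CUBIC))
E
```

```text
13.8 [0.4991 0.2603 0.2393]
stand [(0.95, [313.2, 171.2], [0.4995, 0.2677, 0.0])]
finger0_mid []
[]
```

View pics/crop3.png

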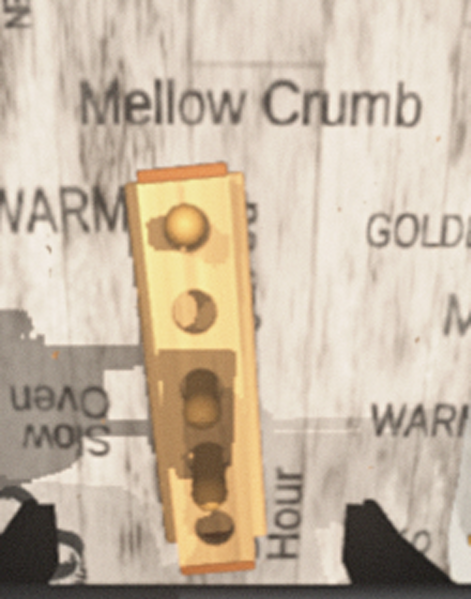

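```bash
python3 - <<'E'
from h import *
c=cam('wrist')
f=lambda x,y,z:plane(c,(220+(x+.5)/2.14-.5,(y+.5)/2.14-.5),z).round(4)
h2,h5=f(194,311,.055),f(215,527,.055);print(h2,h5,np.linalg.norm(h2-h5))
d=(h5-h2)/3
print('holes',[(h2+d*i).round(4).tolist() for i in (-1,1,2)])
for n,x,y in [('A',185,222),('B',202,412),('C',209,495)]: print(n,f(x,y,.108),f(x,y,.115))
E
python3 look.py w8b jar_mouth:.214
```

```text
[0.496  0.3099 0.055 ] [0.5094 0.1731 0.055 ] 0.13745471981710922
holes [[0.4915, 0.3555, 0.055], [0.5005, 0.2643, 0.055], [0.5049, 0.2187, 0.055]]
A [0.4924 0.356  0.108 ] [0.4925 0.3557 0.115 ]
B [0.5006 0.2639 0.108 ] [0.5006 0.2658 0.115 ]
C [0.5045 0.218  0.108 ] [0.5043 0.221  0.115 ]
14.0 [0.4991 0.2594 0.2393]
jar_mouth []
```

Three biscuits, near upright: A (185,225), B (202,410), C (209,495) in the crop; the other two holes are empty. Grip C first.

{"name": "drive_tool", "arguments": {
  "plan": [
    [20,40,3,0,0,0,50],
    [40,85,5,0,0,0,50],
    [41,110,5,0,0,0,50],
    [41,140,5,0,0,0,50],
    [41,157,5,0,0,0,50],
    [41,157,5,0,0,0,8],
    [41,157,5,0,0,0,8],
    [41,157,5,0,0,0,8],
    [41,157,5,0,0,0,8],
    [41,157,5,0,0,0,8]
  ],
  "newtons": 15
}}

```text
time: 15.1
position: [0.505, 0.2202, 0.0836]
tool_rot: [-0.5, 0.499, -0.499, 0.502]
ft_force: [0.5, -0.9, 0.9]
grip_width: 0.0197
```

{"name": "drive_tool", "arguments": {
  "plan": [
    [0,0,0,0,0,0,8],
    [0,-45,0,0,0,0,8],
    [0,-90,0,0,0,0,8],
    [0,-140,0,0,0,0,8],
    [0,-190,0,0,0,0,8],
    [0,-230,0,0,0,0,8],
    [0,-230,0,0,0,0,8]
  ]
}}

```text
time: 15.8
position: [0.5077, 0.2209, 0.3196]
tool_rot: [-0.497, 0.496, -0.502, 0.505]
ft_force: [0.9, -0.3, 0.1]
grip_width: 0.0196
```

Gripped (19.6 mm). Now to a spot short of the jar, to look at its mouth.

{"name": "drive_tool", "arguments": {
  "plan": [
    [40,0,40,0,0,0,8],
    [80,0,80,0,0,0,8],
    [115,0,120,0,0,0,8],
    [135,0,155,0,0,0,8],
    [135,0,155,0,0,0,8],
    [135,0,155,0,0,0,8],
    [135,0,155,0,0,0,8]
  ]
}}

```text
time: 16.5
position: [0.6582, 0.0863, 0.3115]
tool_rot: [0.502, -0.5, 0.498, -0.5]
ft_force: [-0.3, 0.7, -0.5]
grip_width: 0.0195
```

```bash
python3 look.py w9 jar_mouth:.214 jar:.054 platform_mid:.054 finger0_mid:.3
```

```text
16.5 [0.6582 0.0863 0.3115]
jar_mouth [(0.65, [315.7, 305.5], [0.6617, -0.0303, 0.214])]
jar [(0.75, [402.2, 247.9], [0.8079, -0.0385, 0.054]), (0.59, [314.2, 244.8], [0.6602, -0.0333, 0.054])]
platform_mid []
finger0_mid [(0.4, [198.1, 45.1], [0.593, 0.209, 0.3])]
```

View pics/w9.png

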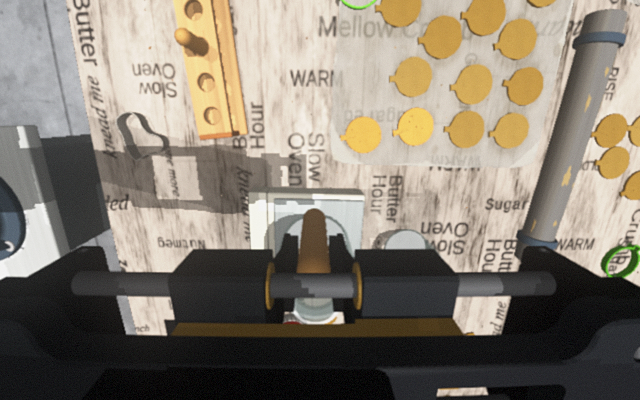

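The held biscuit hides most of the mouth: its lower end shows at (315,215) and a bit of the neck at (318,312). I'll cross-check the jar axis with the side picture.

```bash
python3 - <<'E'
from h import *
c=cam('side')
print(plane(c,(260+557.5/7-.5,190+201/7-.5),.055))
s=camera('side');b=s[150:250,290:400];cv2.imwrite('pics/crop4.png',cv2.resize(b,None,fx=6,fy=6,interpolation=cv2.INTER_CUBIC))
o=get_obs();p=o['position']+R.from_quat(o['tool_rot']).as_matrix()@np.array([0,.072,0])
for q in [(.661,-.032,.214),(.661,-.032,.054),(p),o['position']]: print((proj(c,[q])[0]-[290,150])*6+3)
for t,z in [('jar_mouth',.214),('jar',.054)]:
    print(t,[(round(d['conf'],2),np.round(d['location'],1).tolist(),plane(c,d['location'],z).round(4)) for d in mark_of('side',t)])
E
```

```text
[ 0.66406102 -0.02774761  0.055     ]
[300.0839017  198.64618742]
[295.28689836 419.23724114]
[229.50165424  45.4687122 ]
[229.27182781 -64.31888508]
jar_mouth [(0.94, [339.8, 179.2], array([ 0.6682, -0.0144,  0.214 ])), (0.93, [389.6, 202.4], array([ 0.7716, -0.1748,  0.214 ])), (0.41, [304.2, 302.8], array([ 0.4306, -0.4457,  0.214 ]))]
jar [(0.77, [386.6, 223.0], array([ 0.8125, -0.1005,  0.054 ])), (0.55, [342.3, 219.0], array([ 0.6736, -0.034 ,  0.054 ])), (0.29, [329.2, 145.0], array([0.7878, 0.464 , 0.054 ]))]
```

View pics/crop4.png

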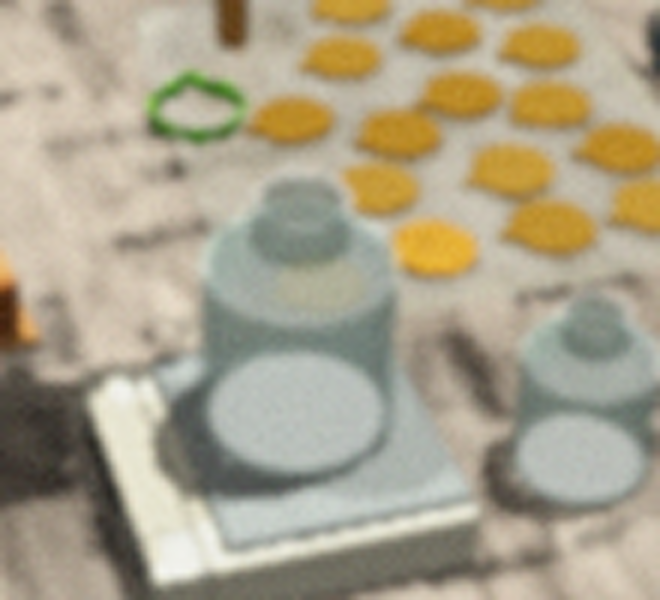

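Rim ellipse centre at crop (304,204), base at (297,412): the jar axis agrees to a few mm with (0.662,-0.031). The biscuit end at (232,45) also matches the prediction. Move over, lower into the neck.

{"name": "drive_tool", "arguments": {
  "plan": [
    [40,0,4,0,0,0,8],
    [80,0,4,0,0,0,8],
    [110,0,4,0,0,0,8],
    [117,0,4,0,0,0,8],
    [117,0,4,0,0,0,8],
    [117,0,4,0,0,0,8],
    [117,10,4,0,0,0,8],
    [117,20,4,0,0,0,8],
    [117,20,4,0,0,0,8]
  ]
}}

```text
time: 17.8
position: [0.6628, -0.0301, 0.2898]
tool_rot: [0.502, -0.5, 0.497, -0.5]
ft_force: [0.2, 0.2, -0.6]
grip_width: 0.0197
```

```bash
python3 - <<'E'
from h import *
c=cam('side');print(get_obs()['position'],get_obs()['ft_force'])
s=[camera('side'),camera('scene')][0];b=s[120:220,290:400];cv2.imwrite('pics/crop5.png',cv2.resize(b,None,fx=6,fy=6,interpolation=cv2.INTER_CUBIC))
E
```

```text
[ 0.66278256 -0.03008743  0.28984018] [ 0.21134262  0.16641788 -0.60045936]
```

View pics/crop5.png

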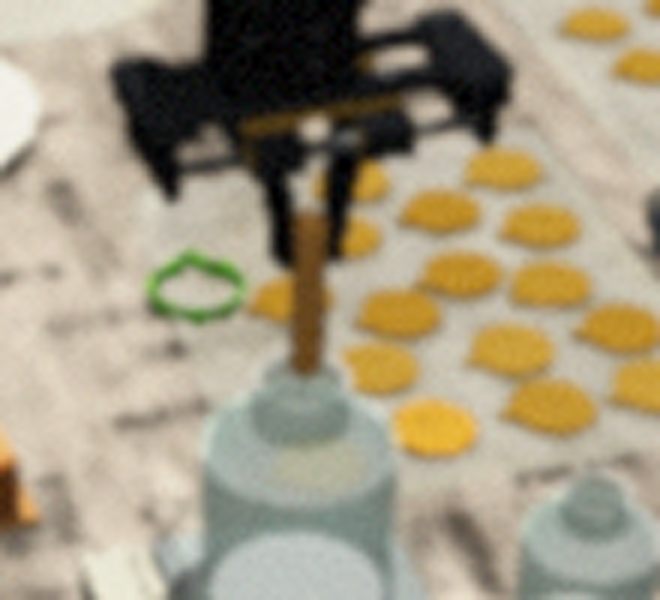

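Biscuit end at (307,373) sits over the rim's centre (304,384), slightly toward +y. Lower with a 2 mm correction and release.

{"name": "drive_tool", "arguments": {
  "plan": [
    [2,15,0,0,0,0,8],
    [2,40,0,0,0,0,8],
    [2,65,0,0,0,0,8],
    [2,72,0,0,0,0,8],
    [2,72,0,0,0,0,8]
  ]
}}

```text
time: 18.4
position: [0.6637, -0.0332, 0.2195]
tool_rot: [0.501, -0.5, 0.498, -0.501]
ft_force: [0.2, -0.5, -0.5]
grip_width: 0.0194
```

{"name": "drive_tool", "arguments": {
  "plan": [
    [0,0,0,0,0,0,45],
    [0,0,0,0,0,0,45],
    [0,0,0,0,0,0,45],
    [0,-20,0,0,0,0,45],
    [0,-60,0,0,0,0,45],
    [0,-90,0,0,0,0,45]
  ]
}}

```text
time: 19.0
position: [0.6648, -0.0335, 0.3132]
tool_rot: [-0.5, 0.498, -0.5, 0.501]
ft_force: [0.9, 0.2, 0.4]
grip_width: 0.0443
```

```bash
python3 - <<'E'
from h import *
camera('side');c=cam('side')
s=camera('side');b=s[150:250,290:400];cv2.imwrite('pics/crop6.png',cv2.resize(b,None,fx=5,fy=5,interpolation=cv2.INTER_CUBIC))
print([(round(d['conf'],2),np.round(d['location'],1).tolist()) for d in mark_of('side','finger0_mid')])
print(get_obs()['position'], delta([.5006,.265,.32],down(0)))
E
```

```text
[(0.34, [303.5, 306.3])]
[ 0.66592438 -0.0337233   0.31452344] (array([-299.4,   -7.2, -164.1]), array([-0.44,  0.23,  0.1 ]))
```

View pics/crop6.png

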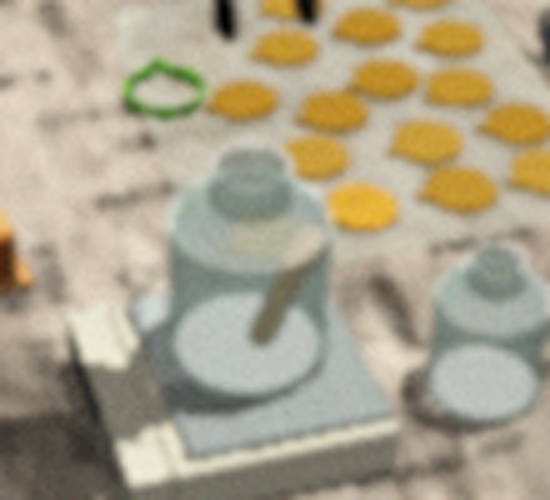

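Biscuit C is inside the jar, leaning against the wall at (285,290), and the jar still stands. 13 pictures viewed. Next B.

{"name": "drive_tool", "arguments": {
  "plan": [
    [-40,0,-22,0,0,0,50],
    [-80,0,-44,0,0,0,50],
    [-120,0,-66,0,0,0,50],
    [-160,0,-88,0,0,0,50],
    [-200,0,-110,0,0,0,50],
    [-240,0,-132,0,0,0,50],
    [-275,0,-152,0,0,0,50],
    [-299,0,-164,0,0,0,50],
    [-299,0,-164,0,0,0,50],
    [-299,0,-164,0,0,0,50]
  ]
}}

```text
time: 20.15
position: [0.4985, 0.265, 0.3098]
tool_rot: [0.502, -0.499, 0.499, -0.501]
ft_force: [-0.6, -0.4, -0.0]
grip_width: 0.0504
```

```bash
python3 - <<'E'
from h import *
print(get_obs()['position'], delta([.5006,.265,.083],down(0)))
E
```

```text
[0.49845599 0.26495949 0.30975904] (array([ -0.3, 226.8,   2.4]), array([0.07, 0.31, 0.07]))
```

{"name": "drive_tool", "arguments": {
  "plan": [
    [0,45,1,0,0,0,50],
    [0,95,2,0,0,0,50],
    [0,145,2,0,0,0,50],
    [0,190,2,0,0,0,50],
    [0,220,2,0,0,0,50],
    [0,227,2,0,0,0,50],
    [0,227,2,0,0,0,8],
    [0,227,2,0,0,0,8],
    [0,227,2,0,0,0,8],
    [0,227,2,0,0,0,8]
  ]
}}

```text
time: 21.15
position: [0.5023, 0.2652, 0.0853]
tool_rot: [-0.5, 0.498, -0.5, 0.502]
ft_force: [-0.2, 0.4, 0.2]
grip_width: 0.0257
```

{"name": "drive_tool", "arguments": {
  "plan": [
    [0,0,0,0,0,0,8],
    [0,0,0,0,0,0,8],
    [0,-45,0,0,0,0,8],
    [0,-95,0,0,0,0,8],
    [0,-145,0,0,0,0,8],
    [0,-195,0,0,0,0,8],
    [0,-230,0,0,0,0,8],
    [0,-230,0,0,0,0,8]
  ]
}}

```text
time: 21.95
position: [0.504, 0.2661, 0.32]
tool_rot: [-0.497, 0.497, -0.501, 0.505]
ft_force: [0.6, 0.4, 0.4]
grip_width: 0.0197
```

```bash
python3 - <<'E'
from h import *
print(get_obs()['position'], delta([.661,-.032,.312],down(0)))
E
```

```text
[0.50401987 0.26609884 0.32001727] (array([298.8,   8.8, 155.6]), array([-0.73,  0.24, -0.22]))
```

{"name": "drive_tool", "arguments": {
  "plan": [
    [35,0,19,0,0,0,8],
    [75,0,40,0,0,0,8],
    [115,0,61,0,0,0,8],
    [155,0,82,0,0,0,8],
    [195,0,103,0,0,0,8],
    [235,0,124,0,0,0,8],
    [270,0,143,0,0,0,8],
    [298,0,158,0,0,0,8],
    [298,0,158,0,0,0,8],
    [298,0,158,0,0,0,8]
  ]
}}

```text
time: 22.95
position: [0.6594, -0.0328, 0.3117]
tool_rot: [0.501, -0.501, 0.498, -0.5]
ft_force: [-0.5, -0.4, 0.6]
grip_width: 0.0198
```

```bash
python3 - <<'E'
from h import *
camera('side');o=get_obs();p=o['position'];print(o['grip_width'],p, delta([.661,-.032,.218],down(0)))
print([(round(d['conf'],2),np.round(d['location'],1).tolist()) for d in mark_of('side','finger0_mid')],proj(cam('side'),[p+[0,0,-.02]]))
E
```

```text
0.019441926805704515 [ 0.65920048 -0.03184942  0.31210199] (array([ 0.3, 94.1,  2.1]), array([ 0.18,  0.21, -0.08]))
[] [[339.38993333 162.54110947]]
```

{"name": "drive_tool", "arguments": {
  "plan": [
    [0,20,2,0,0,0,8],
    [0,35,2,0,0,0,8],
    [0,45,2,0,0,0,8],
    [0,45,2,0,0,0,8]
  ]
}}

```text
time: 23.45
position: [0.6607, -0.031, 0.2669]
tool_rot: [0.502, -0.5, 0.497, -0.501]
ft_force: [-0.1, 0.8, -0.1]
grip_width: 0.0193
```

{"name": "drive_tool", "arguments": {
  "plan": [
    [0,20,0,0,0,0,8],
    [0,40,0,0,0,0,8],
    [0,48,0,0,0,0,8],
    [0,48,0,0,0,0,8]
  ]
}}

```text
time: 23.85
position: [0.6616, -0.0319, 0.2199]
tool_rot: [0.501, -0.5, 0.498, -0.501]
ft_force: [-0.2, -0.8, -0.1]
grip_width: 0.0195
```

{"name": "drive_tool", "arguments": {
  "plan": [
    [0,0,0,0,0,0,45],
    [0,0,0,0,0,0,45],
    [0,0,0,0,0,0,45],
    [0,-20,0,0,0,0,45],
    [0,-60,0,0,0,0,45],
    [0,-90,0,0,0,0,45]
  ]
}}

```text
time: 24.45
position: [0.6628, -0.0326, 0.313]
tool_rot: [-0.501, 0.498, -0.5, 0.501]
ft_force: [0.9, -1.2, 0.5]
grip_width: 0.0448
```

```bash
python3 - <<'E'
from h import *
s=camera('side');b=s[150:250,290:400];cv2.imwrite('pics/crop7.png',cv2.resize(b,None,fx=5,fy=5,interpolation=cv2.INTER_CUBIC))
print(get_obs()['position'], delta([.4925,.356,.31],down(0)))
E
```

```text
[ 0.66555888 -0.03309812  0.31933615] (array([-389.8,    6. , -171.6]), array([-0.74,  0.22,  0.16]))
```

View pics/crop7.png

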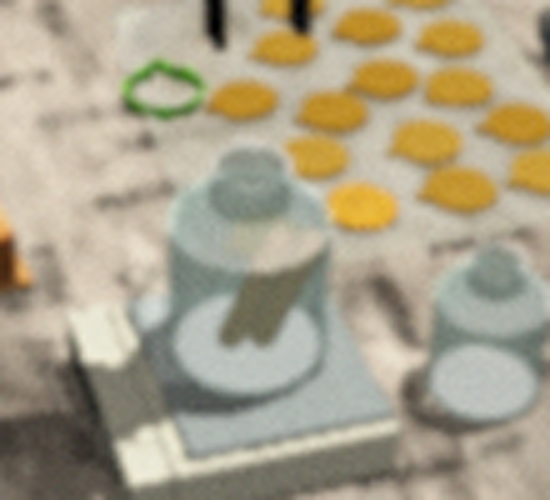

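Two biscuits now lean side by side in the jar, at (245,310) and (285,300). Now A.

{"name": "drive_tool", "arguments": {
  "plan": [
    [-42,0,-18,0,0,0,50],
    [-85,0,-37,0,0,0,50],
    [-128,0,-56,0,0,0,50],
    [-171,0,-75,0,0,0,50],
    [-214,0,-94,0,0,0,50],
    [-257,0,-113,0,0,0,50],
    [-300,0,-132,0,0,0,50],
    [-343,0,-150,0,0,0,50],
    [-388,0,-170,0,0,0,50],
    [-388,0,-170,0,0,0,50]
  ]
}}

```text
time: 25.5
position: [0.4876, 0.3602, 0.3112]
tool_rot: [-0.502, 0.498, -0.496, 0.504]
ft_force: [0.2, -0.7, -0.0]
grip_width: 0.0502
```

{"name": "drive_tool", "arguments": {
  "plan": [
    [0,0,0,0,0,0,50],
    [0,0,0,0,0,0,50]
  ]
}}

```text
time: 25.7
position: [0.4913, 0.3541, 0.3108]
tool_rot: [-0.501, 0.499, -0.5, 0.501]
ft_force: [0.4, 0.3, -0.1]
grip_width: 0.0499
```

```bash
python3 - <<'E'
from h import *
print(get_obs()['position'], delta([.4925,.356,.083],down(0)))
E
```

```text
[0.49133381 0.35407858 0.31078224] (array([ -2. , 227.8,   1. ]), array([-0.04,  0.18,  0.03]))
```

{"name": "drive_tool", "arguments": {
  "plan": [
    [-2,45,1,0,0,0,50],
    [-2,95,1,0,0,0,50],
    [-2,145,1,0,0,0,50],
    [-2,190,1,0,0,0,50],
    [-2,220,1,0,0,0,50],
    [-2,228,1,0,0,0,50],
    [-2,228,1,0,0,0,8],
    [-2,228,1,0,0,0,8],
    [-2,228,1,0,0,0,8],
    [-2,228,1,0,0,0,8]
  ]
}}

```text
time: 26.7
position: [0.493, 0.3574, 0.0845]
tool_rot: [-0.5, 0.499, -0.5, 0.502]
ft_force: [-0.1, 0.3, 0.1]
grip_width: 0.0258
```

{"name": "drive_tool", "arguments": {
  "plan": [
    [0,0,0,0,0,0,8],
    [0,0,0,0,0,0,8],
    [0,-45,0,0,0,0,8],
    [0,-95,0,0,0,0,8],
    [0,-145,0,0,0,0,8],
    [0,-195,0,0,0,0,8],
    [0,-230,0,0,0,0,8],
    [0,-230,0,0,0,0,8],
    [0,-230,0,0,0,0,8]
  ]
}}

```text
time: 27.6
position: [0.4915, 0.3569, 0.3132]
tool_rot: [-0.501, 0.499, -0.499, 0.501]
ft_force: [0.7, -0.1, -0.5]
grip_width: 0.0196
```

```bash
python3 - <<'E'
from h import *
print(get_obs()['position'], delta([.662,-.032,.312],down(0)))
E
```

```text
[0.49146999 0.356917   0.31321482] (array([389.6,   1.2, 168.9]), array([-0.06,  0.23, -0.03]))
```

{"name": "drive_tool", "arguments": {
  "plan": [
    [35,0,15,0,0,0,8],
    [80,0,34,0,0,0,8],
    [125,0,54,0,0,0,8],
    [170,0,74,0,0,0,8],
    [215,0,94,0,0,0,8],
    [260,0,114,0,0,0,8],
    [305,0,134,0,0,0,8],
    [350,0,154,0,0,0,8],
    [388,0,168,0,0,0,8],
    [388,0,168,0,0,0,8]
  ]
}}

```text
time: 28.6
position: [0.6617, -0.0362, 0.3087]
tool_rot: [-0.501, 0.501, -0.5, 0.498]
ft_force: [-0.4, 0.6, -0.1]
grip_width: 0.0194
```

{"name": "drive_tool", "arguments": {
  "plan": [
    [0,0,0,0,0,0,8],
    [0,0,0,0,0,0,8],
    [0,0,0,0,0,0,8]
  ]
}}

```text
time: 28.9
position: [0.6604, -0.0287, 0.3119]
tool_rot: [0.502, -0.499, 0.498, -0.501]
ft_force: [-0.5, 0.3, -0.6]
grip_width: 0.0195
```

```bash
python3 - <<'E'
from h import *
print(get_obs()['position'], delta([.662,-.032,.218],down(0)))
E
```

```text
[ 0.66040136 -0.02870901  0.31185685] (array([ 3.4, 93.9,  1.7]), array([ 0.1 ,  0.33, -0.04]))
```

{"name": "drive_tool", "arguments": {
  "plan": [
    [3,20,2,0,0,0,8],
    [3,35,2,0,0,0,8],
    [3,45,2,0,0,0,8],
    [3,45,2,0,0,0,8]
  ]
}}

```text
time: 29.3
position: [0.662, -0.0321, 0.2659]
tool_rot: [0.502, -0.5, 0.498, -0.501]
ft_force: [1.2, -0.1, -0.8]
grip_width: 0.0197
```

{"name": "drive_tool", "arguments": {
  "plan": [
    [0,20,0,0,0,0,8],
    [0,40,0,0,0,0,8],
    [0,48,0,0,0,0,8],
    [0,48,0,0,0,0,8]
  ]
}}

```text
time: 29.7
position: [0.662, -0.0328, 0.2186]
tool_rot: [0.502, -0.5, 0.498, -0.5]
ft_force: [-1.2, -0.0, -0.3]
grip_width: 0.0195
```

{"name": "drive_tool", "arguments": {
  "plan": [
    [0,0,0,0,0,0,45],
    [0,0,0,0,0,0,45],
    [0,0,0,0,0,0,45],
    [0,-20,0,0,0,0,45],
    [0,-60,0,0,0,0,45],
    [0,-90,0,0,0,0,60]
  ]
}}

```text
time: 30.3
position: [0.664, -0.0337, 0.3121]
tool_rot: [-0.5, 0.498, -0.5, 0.501]
ft_force: [-0.2, -0.8, 1.4]
grip_width: 0.0475
```

{"name": "drive_tool", "arguments": {
  "plan": [
    [10,-90,-45,0,-8,0,60],
    [25,-90,-90,0,-16,0,60],
    [50,-60,-120,0,-24,0,60],
    [90,-30,-150,0,-32,0,60],
    [130,0,-170,0,-40,0,60],
    [170,20,-190,0,-48,0,60],
    [210,60,-205,0,-56,0,60],
    [240,90,-205,0,-64,0,60],
    [260,120,-207,0,-72,0,60],
    [265,150,-207,0,-80,0,60]
  ]
}}

```text
time: 31.3
position: [0.4579, -0.3036, 0.1597]
tool_rot: [0.706, -0.058, 0.061, -0.703]
ft_force: [0.2, -0.7, -0.1]
grip_width: 0.0601
```

{"name": "drive_tool", "arguments": {
  "plan": [
    [0,0,0,0,-8,0,60],
    [0,0,0,0,-9,0,60],
    [0,0,0,0,-9,0,60]
  ]
}}

```text
time: 31.6
position: [0.458, -0.2998, 0.1604]
tool_rot: [0.708, -0.005, 0.006, -0.707]
ft_force: [-0.5, 0.7, 0.4]
grip_width: 0.0601
```

```bash
python3 look.py w10 mat:0 pin_grip:.013 pin_tip:.013; python3 - <<'E'
from h import *
s=camera('side')
b=cv2.resize(s[160:240,300:380],None,fx=5,fy=5,interpolation=cv2.INTER_CUBIC)
w=cv2.resize(cv2.imread('pics/w10.png')[:340,160:480],None,fx=400/340,fy=400/340)
cv2.imwrite('pics/crop8.png',np.hstack([b,w]));print(b.shape,w.shape)
print([(round(d['conf'],2),np.round(d['location'],1).tolist(),plane(cam('side'),d['location'],.013)) for d in mark_of('side','pin_grip')])
print(get_obs()['position'])
E
```

```text
31.6 [ 0.458  -0.2998  0.1604]
mat [(0.81, [313.4, 184.5], [0.4542, -0.298, -0.0])]
pin_grip [(0.81, [316.9, 184.8], [0.4514, -0.294, 0.013])]
pin_tip [(0.69, [320.7, 258.9], [0.5467, -0.2904, 0.013])]
(400, 400, 3) (400, 376, 3)
[(0.72, [301.5, 302.2], array([ 0.45402649, -0.29784614,  0.013     ]))]
[ 0.45775299 -0.29917859  0.16048119]
```

View pics/crop8.png

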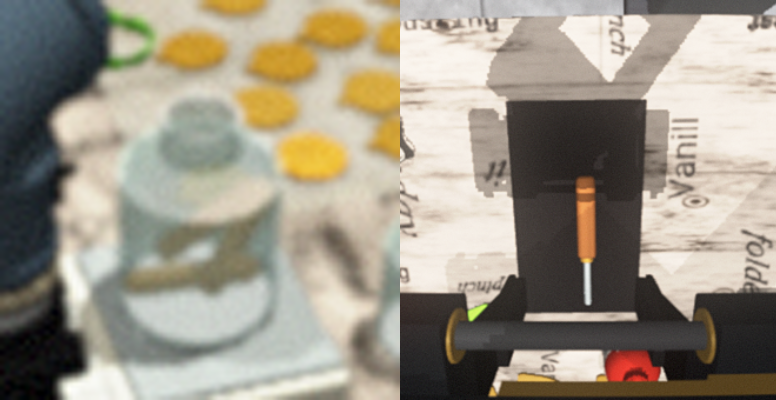

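All three biscuits lie in the jar, one flat at (190,275). The tool is undisturbed on the mat, handle (585,175–260), yaw about +2°. Grip it again.

```bash
python3 - <<'E'
from h import *
print(delta([.452,-.2945,.009],down(np.radians(91.5))))
E
```

```text
(array([ -6. , 151.5,   4.8]), array([ 0.08, -2.28,  0.07]))
```

{"name": "drive_tool", "arguments": {
  "plan": [
    [-3,45,4,0,-2.3,0,60],
    [-6,90,5,0,-2.3,0,60],
    [-6,130,5,0,-2.3,0,60],
    [-6,151,5,0,-2.3,0,60],
    [-6,151,5,0,-2.3,0,10],
    [-6,151,5,0,-2.3,0,10],
    [-6,151,5,0,-2.3,0,10],
    [-6,151,5,0,-2.3,0,10],
    [-6,151,5,0,-2.3,0,10],
    [-6,151,5,0,-2.3,0,10]
  ],
  "newtons": 30
}}

```text
time: 32.9
position: [0.4517, -0.2945, 0.0094]
tool_rot: [0.707, 0.01, -0.009, -0.707]
ft_force: [1.0, -0.7, -0.5]
grip_width: 0.0202
```

{"name": "drive_tool", "arguments": {
  "plan": [
    [0,0,0,0,0,0,10],
    [0,-40,0,0,0,0,10],
    [-10,-80,20,0,0,0,10],
    [-20,-90,65,0,0,0,10],
    [-30,-90,110,0,0,0,10],
    [-40,-90,155,0,1.5,0,10],
    [-45,-90,200,0,1.5,0,10],
    [-47,-90,212,0,1.5,0,10],
    [-47,-90,212,0,1.5,0,10],
    [-47,-90,212,0,1.5,0,10]
  ]
}}

```text
time: 33.9
position: [0.4001, -0.0846, 0.0987]
tool_rot: [0.708, 0.001, 0.0, -0.707]
ft_force: [-0.1, -0.2, -1.3]
grip_width: 0.0175
```

```bash
python3 look.py w11 pin_grip:.104; python3 - <<'E'
from h import *
print(delta([.4423,-.0815,.0243],down(np.radians(90))))
E
```

```text
33.9 [ 0.4001 -0.0846  0.0987]
pin_grip [(0.83, [311.1, 249.6], [0.3979, -0.0844, 0.104])]
(array([41.9, 74.4,  3.9]), array([ 0.08, -0.05,  0.12]))
```

{"name": "drive_tool", "arguments": {
  "plan": [
    [5,37,2,0,0,0,10],
    [10,74,3,0,0,0,10],
    [40,74,3,0,0,0,10],
    [40,74,3,0,0,0,10],
    [40,74,3,0,0,0,10]
  ]
}}

```text
time: 34.5
position: [0.4398, -0.0819, 0.0241]
tool_rot: [0.707, -0.0, 0.001, -0.707]
ft_force: [-0.1, -0.7, -1.3]
grip_width: 0.0182
```

```bash
python3 - <<'E'
from h import *
print(get_obs()['position'])
s=camera('side');b=s[190:270,260:370];cv2.imwrite('pics/crop9.png',cv2.resize(b,None,fx=7,fy=7,interpolation=cv2.INTER_CUBIC))
print([(round(d['conf'],2),np.round(d['location'],1).tolist()) for d in mark_of('side','pin_tip')][:2])
print(delta([.468,-.0815,.0243]))
E
```

```text
[ 0.43975864 -0.08186542  0.02408414]
[(0.47, [305.7, 241.0]), (0.43, [335.9, 234.9])]
(array([29.9,  0.4, -0.5]), array([0., 0., 0.]))
```

{"name": "drive_tool", "arguments": {
  "plan": [
    [6,0,0,0,0,0,10],
    [12,0,0,0,0,0,10],
    [18,0,0,0,0,0,10],
    [22,0,0,0,0,0,10],
    [22,0,0,0,0,0,10]
  ]
}}

```text
time: 35.1
position: [0.4619, -0.0807, 0.0248]
tool_rot: [0.707, 0.001, 0.0, -0.707]
ft_force: [-0.3, -0.1, -0.6]
grip_width: 0.0176
```

{"name": "drive_tool", "arguments": {
  "plan": [
    [2,0,0,0,0,0,10],
    [4,0,0,0,0,0,10],
    [6,0,0,0,0,0,10],
    [6,0,0,0,0,0,10]
  ]
}}

```text
time: 35.5
position: [0.4664, -0.0803, 0.0245]
tool_rot: [-0.707, 0.0, 0.001, 0.707]
ft_force: [-0.5, -0.7, -0.5]
grip_width: 0.0175
```

{"name": "drive_tool", "arguments": {
  "plan": [
    [2,0,0,0,0,0,10],
    [4,0,0,0,0,0,10],
    [4,0,0,0,0,0,10]
  ]
}}

```text
time: 35.8
position: [0.47, -0.0802, 0.0244]
tool_rot: [-0.707, 0.0, 0.001, 0.707]
ft_force: [-2.4, -0.3, -0.8]
grip_width: 0.0176
```

{"name": "drive_tool", "arguments": {
  "plan": [
    [2,0,0,0,0,0,10],
    [4,0,0,0,0,0,10],
    [4,0,0,0,0,0,10],
    [4,0,0,0,0,0,10]
  ]
}}

```text
time: 36.2
position: [0.4728, -0.0799, 0.0243]
tool_rot: [-0.707, 0.001, 0.002, 0.708]
ft_force: [-6.0, -0.8, -0.1]
grip_width: 0.0176
```

{"name": "drive_tool", "arguments": {
  "plan": [
    [1,0,0,0,0,0,10],
    [2,0,0,0,0,0,10],
    [2,0,0,0,0,0,10],
    [2,0,0,0,0,0,10],
    [2,0,0,0,0,0,10],
    [2,0,0,0,0,0,10]
  ]
}}

```text
time: 36.8
position: [0.473, -0.0794, 0.0241]
tool_rot: [-0.706, 0.003, 0.003, 0.708]
ft_force: [-8.1, -2.8, 2.3]
grip_width: 0.0181
```

Bottomed at 8 N, held. Return the tool to the mat.

{"name": "drive_tool", "arguments": {
  "plan": [
    [-30,0,0,0,0,0,10],
    [-60,0,0,0,0,0,10],
    [-60,-40,0,0,0,0,10],
    [-60,-60,-30,0,0,0,10],
    [-50,-60,-75,0,0,0,10],
    [-40,-60,-120,0,0,0,10],
    [-30,-60,-165,0,0,0,10],
    [-23,-60,-210,0,0,0,10],
    [-23,-60,-218,0,0,0,10],
    [-23,-60,-218,0,0,0,10]
  ]
}}

```text
time: 37.8
position: [0.4549, -0.301, 0.0848]
tool_rot: [0.708, 0.0, 0.002, -0.706]
ft_force: [-0.4, -0.0, -1.3]
grip_width: 0.0178
```

{"name": "drive_tool", "arguments": {
  "plan": [
    [0,0,0,0,0,0,10],
    [0,0,0,0,0,0,10]
  ]
}}

```text
time: 38.0
position: [0.4533, -0.2963, 0.0844]
tool_rot: [-0.707, -0.0, 0.001, 0.708]
ft_force: [-0.2, 0.0, -1.0]
grip_width: 0.0178
```

```bash
python3 - <<'E'
from h import *
print(get_obs()['position'],delta([.455,-.300,.0105],down(np.radians(90))))
E
python3 look.py w12 mat:0 pin_grip:.09
```

```text
[ 0.45326841 -0.29632902  0.0843563 ] (array([ 1.8, 73.8, -3.8]), array([-0.09,  0.1 , -0.07]))
38.0 [ 0.4533 -0.2963  0.0844]
mat [(0.55, [308.1, 210.3], [0.4556, -0.2994, 0.0])]
pin_grip [(0.65, [312.5, 250.5], [0.4515, -0.2953, 0.09])]
```

{"name": "drive_tool", "arguments": {
  "plan": [
    [2,40,-4,0,0,0,10],
    [2,68,-4,0,0,0,10],
    [2,73,-4,0,0,0,10],
    [2,73,-4,0,0,0,10],
    [2,73,-4,0,0,0,60],
    [2,73,-4,0,0,0,60],
    [2,73,-4,0,0,0,60],
    [2,40,-4,0,0,0,60],
    [2,-10,-4,0,0,0,60],
    [2,-60,-4,0,0,0,60]
  ]
}}

```text
time: 39.15
position: [0.4554, -0.3021, 0.146]
tool_rot: [-0.707, 0.0, 0.0, 0.707]
ft_force: [1.1, -1.3, 1.0]
grip_width: 0.056
```

{"name": "drive_tool", "arguments": {
  "plan": [
    [0,-30,0,0,0,0,60],
    [0,-40,0,0,0,0,60],
    [0,-40,0,0,0,0,60]
  ]
}}

```text
time: 39.45
position: [0.4565, -0.3031, 0.1864]
tool_rot: [0.708, 0.001, 0.001, -0.706]
ft_force: [-0.8, 0.2, -0.7]
grip_width: 0.0596
```

```bash
python3 look.py w13 mat:0 pin_grip:.013 pin_tip:.013 timer:0; python3 - <<'E'
from h import *
s=camera('side')
b=cv2.resize(s[150:340,230:420],None,fx=2.1,fy=2.1,interpolation=cv2.INTER_CUBIC)
w=cv2.resize(cv2.imread('pics/w13.png')[:340,160:480],(376,399))
cv2.imwrite('pics/crop10.png',np.hstack([b,w]))
E
```

```text
39.45 [ 0.4565 -0.3031  0.1864]
mat [(0.7, [315.6, 179.2], [0.4522, -0.2988, 0.0]), (0.41, [351.2, 288.4], [0.6156, -0.246, 0.0])]
pin_grip [(0.84, [312.8, 186.5], [0.4586, -0.3023, 0.013])]
pin_tip [(0.92, [314.5, 254.5], [0.5531, -0.3001, 0.013])]
timer [(0.62, [352.2, 289.2], [0.617, -0.2445, 0.0])]
```

View pics/crop10.png

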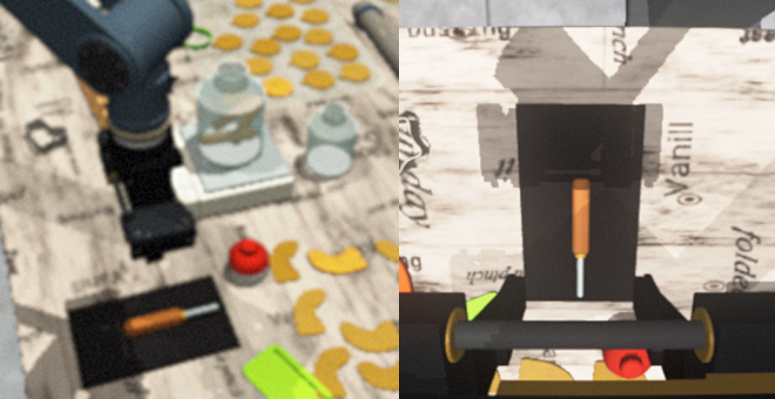

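The tool lies in the middle of the mat, the jar stands on the plate with the biscuits inside, and the timer and cutter are where they were. Handing in.

```bash
python3 -c "
from rig import *
print(hand_in())"
```

```text
the job is handed in; nothing more can be done
None
```

The job is done and handed in at about 39.5 s of the 210 s allowed; the rig gave no verdict.

- **First push:** I pushed the button in with the pin tool while the jar was empty. The force rose to about 7 N, against about 4 N for fully in, and was held for more than 0.2 s.
- **Biscuits:** Three were present; the other two holes in the rack were empty. I fed all three through the neck. The last pictures show them inside the jar body, with the jar upright on the plate.
- **Second push:** I pushed the button again, to about 8 N, and held it for 0.5 s.
- **End state:** The pin tool lies on the mat, with mid-handle about 6 mm (x) and 4 mm (y) from the mat's centre. The gripper is open, clear of everything. The timer reads within about 2 mm of where it started. The cutter looks undisturbed in the last side view, though I did not measure it again.

**Checks that disagreed or are missing:** The side camera's detections of the button and jar were up to about 1 cm off the wrist camera's. I settled the button by how the pin showed in the pictures and by contact force, and the jar by the pictures alone. I had no direct reading of the button's travel, so both pushes rest on force and position.

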